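# Plug the pen pot into the desk organiser

## Robot

A 6-joint arm with a two-finger parallel gripper is mounted at the origin on the work surface. World frame = base frame: x ahead of the robot, y to its left, z up, the work surface at z = 0. Lengths are in mm, angles in rad, forces in N, time in s.
With the tool pointing down it reaches from about 275 to 750 mm from the base axis. Payload 10.2 kg.
Tool frame: the origin (TCP) lies between the finger pads; the fingertips stand 17 mm ahead of it and the grasp point (between the pads) lies 2 mm behind it (tips_ahead is the distance from the TCP to the fingertips, in mm); z points along the fingers, y is the line along which they close (so a half turn about z gives the same grasp; the last joint's range is limited). The gripper opens to 85 mm and grips with 20 to 120 N. Pads are 22 mm wide; open, the fingers measure 114 mm over their backs; the gripper's body (76 mm by 85 mm) begins 54 mm behind the grasp point. The pads swing forward as they close: fully open they stand 13 mm farther back than shut.
Start: joints at [0.927, 0.313, 1.498, -0, 1.331, -0.223], TCP at [214.471, 479.201, 248.294] pointing down, gripper open.
Joint ranges: [-2.94, 2.94], [-0.97, 2.17], [0.19, 2.56], [-1.23, 4.37], [0.02, 3.11], [-2.88, 2.88]. Speed limits (rad/s): [2.39, 2.39, 3.01, 3.14, 3.14, 3.14].

## Interface

Orientations are given as a unit quaternion [w, x, y, z].
In Python, from rig import sense, capture, finish_job, boxes_of, tips_ahead gives the robot as it stands.
- The arm moves only by the tool drive_tool, never from a script. Its argument "commands" is text: rows parted by semicolons, each of 7 numbers parted by spaces: the shift along the world's x, y, z in units of 0.1 m (1.0 is 0.1 m), then the turn, a rotation vector about the world's x, y, z in units of pi/4 rad (1.0 is pi/4 rad), then the opening in per cent of the stroke, from 0 (shut) to 100 (fully open). A call has 1 to 20 rows; each row shifts and turns the commanded pose from where the row before left it; what a row does not reach is not made up. A row lasts 1/12 s, in which the tool goes at most 41.7 mm and 7.16 degrees, less where a joint would pass 70% of its speed; a pose out of reach is approached as far as the arm can. A call with a number of a shift or a turn outside -1 to 1 is refused whole. A call with a gripper value outside its range is refused whole. The fingers move at their own pace and stop on an object; "force" is the grip in N (left out, the last holds). Time passes only in rows, so rows that do not move let the fingers close. It gives the time, the measured TCP pose, the force, the opening and the grip force at its end, in the units of the state.
- sense(): the state, without advancing time (a new reading comes with each control period).
- capture(name): name is "scene" or "top"; returns a dict with "pixels" (400x640x3 uint8, blue, green, red), "fov_y" (degrees; the focal length in pixels is half the picture's height over the tangent of half this angle, whatever the lens; pixels are square), "cx", "cy" (the principal point, pixels), "k1" (the pictures are not rectified: a ray, as slopes to the right and down, at radius r is drawn at 1 + k1 r^2 times it, then the intrinsics apply), "position" and "attitude" of the camera in the world. Camera axes: x right, y down, z forward; pixel columns grow to the right and rows downward; lengths in mm; the calibration is good to about 2 mm. A picture is of the moment at which its call begins. There is no depth.
- finish_job(): hands the job in; it is judged then, once.
Trained networks look in a picture, given as the dict that the camera call returned (one of the last four; its "shot" number tells which), for a name from the list of things; names that differ only in an ending like _2 or _b are one class to them, and where a whole thing is asked for, a point or a joint stands for the part that bears it (a point fixed in the world has none). Each returns a list of dicts, best first, with "confidence" (0 to 1); they miss things now and then, are a little off and sometimes report something else, mostly with a low value. They report only what shows in the picture. A call takes as long as a camera call. They do not tell look-alikes from the thing itself.
- boxes_of(picture, name): "position" ([column, row] in pixels, amid what is visible of it).
The state is a dict: "time_s": time; "joints": joint angles; "dq": joint speeds; "tau": joint torques, N m; "eef_pos": TCP position; "ee_rot": TCP orientation; "force": force on the tool from outside, world axes, zero at the start; "wrist_torque": the same for the moment, N m; "grip_width": opening from 0.0 (shut) to 1.0 (fully open); "grip_force": force on a finger pad.
Only numpy, scipy, OpenCV 4.12 (cv2) and the standard library are available. Lean on these libraries where they do the work, as an engineer would, in place of code of your own. Each camera call takes 0.05 s, during which the arm holds its last target. There are 200 camera calls.

## Task

Pull the blue pen pot straight up out of the white holder it is nested in, leaving the holder standing on the desk, and plug it into the empty organiser seat: its foot goes into a socket hole somewhere near the middle of the seat's black plate, so work the foot round over the plate until it drops in, and leave the pot upright, fully home and let go. Do not knock or shift the other things on the desk.

Things in the scene. Friction and masses are not known exactly. Their poses are not given: they have to be found in the camera images.
- pot: Blue round pen pot, 84 mm tall, 180 to 280 g. Origin: centre of its foot's underside, z up its axis. Foot: solid steel spigot 28 mm in diameter, 14 mm long, edge chamfered 2 mm. Above it a tapering wall 3 mm thick, outer diameter 52 mm at height 14 mm, 60 mm at the rim. Starts nested in the white holder, its foot on the holder's inner floor, standing 40 mm proud of the holder's rim
- cradle: White weighted round holder, loose, 50 mm tall, outer diameter 68 mm, inner floor 6 mm up, 0.9 kg. Origin: centre of its underside. Three sprung rubber clips inside grip the nested pot: pulling it out takes roughly 4 to 7 N above its weight over the first 30 mm, less than the holder weighs. The pot's foot is clear of the rim after 44 mm of lift
- seat: Empty organiser seat, fixed: square wooden frame 104 x 104 mm, 24 mm tall, with a square window 72 x 72 mm in which lies a flat black plate. Origin: centre of the frame's underside, z up, x and y along its sides. With the foot still standing on the plate the pot's origin is 20 mm above this origin; fully seated, shoulder on the plate, 6 mm
- plate_top (a point): Middle of the empty seat's window, at the height of the black plate's top (20 mm above the desk, 4 mm below the frame's top); axes as the seat. The plate has one round blind hole, fixed, 31 mm in diameter, 15 mm deep, black on black. The plate was fitted off-centre: the hole's centre may lie up to 7 mm from this point along each of the seat's x and y
- pot_rim (a point): Centre of the pot's open mouth, 84 mm above the pot's origin
- used_seat: The other organiser seat, fixed, same wooden frame, with a green pen pot already plugged into it (rim 90 mm above the desk, 60 mm wide) and three pencils standing up to 180 mm above the desk. Origin: centre of its underside. Leave alone.
- candle: Loose bystander: glass candle holder on a wooden block, 56 x 56 mm, 128 mm tall. Origin: centre of its underside.
- globe: Loose bystander: small globe on a brass foot, 60 mm wide, 99 mm tall. Origin: centre of its underside.
- mug: Loose bystander: white mug, 72 mm wide and 85 mm tall, handle to its own +y out to about 70 mm from the centre. Origin: centre of its underside.
- stapler: Loose bystander: red and black stapler, 120 mm (own x) x 36 x 38 mm. Origin: centre of its underside.
- punch: Loose bystander: dark steel hole punch, 80 x 110 mm (own y), 44 mm tall. Origin: centre of its underside.
- book: Loose bystander: closed red book, 150 (own x) x 100 mm, 24 mm thick. Origin: centre of its underside.
Mind the look-alikes: they are no part of the job. What is shaped like the cradle but turquoise is not meant.

How it is judged:
By the outcome, as a careful person would: the job done as asked, in the order asked, and still so for the second after the job is handed in, with the robot touching nothing.
It also fails if it takes over 61 s, if anything falls off the work surface, if the arm or the gripper's body presses on something with over 40 N, if the wrist force passes 120 N, or if a joint passes its speed limit or range.

## Working session

There is one attempt and no reset: what is moved stays moved. The work goes in short steps, Python scripts to look and compute and a tool call to move; the robot and the scene stay as the last step left them, time stands still between calls to the robot, and variables do not carry over. Pictures are saved under pics/ and viewed, at most 10 in all, crops included, and the job is handed in when it is done.

Besides the shell and the picture viewer there is one more tool, called after ">>>" in YAML: its name, and indented under it one key for each argument. drive_tool: Moves the arm, as the interface text tells. Shifts and turns lie within -1 to 1; 1 stands for 0.1 m of shift or pi/4 rad of turn. Its arguments: {"type":"object","properties":{"commands":{"type":"string"},"force":{"type":"number"}},"required":["commands"]}

```bash
mkdir -p pics; cat > h.py <<'E'
import numpy as np, cv2
from rig import *
from scipy.spatial.transform import Rotation as R
def cam(p):
    f=200/np.tan(np.radians(p["fov_y"])/2); a=np.asarray(p["attitude"],float)
    M=R.from_quat(a[[1,2,3,0]]).as_matrix() if a.shape==(4,) else a
    return f,M,np.asarray(p["position"],float)
def ray(p,uv):
    f,M,o=cam(p); d=np.array([(uv[0]-p["cx"])/f,(uv[1]-p["cy"])/f]); s=d.copy()
    for _ in range(30): s=d/(1+p["k1"]*(s@s))
    return o,M@np.array([s[0],s[1],1.])
def at_z(p,uv,z):
    o,d=ray(p,uv); return o+d*(z-o[2])/d[2]
def proj(p,X):
    f,M,o=cam(p); c=M.T@(np.asarray(X,float)-o); s=c[:2]/c[2]; s=s*(1+p["k1"]*(s@s))
    return s*f+[p["cx"],p["cy"]]
E
python3 - <<'E'
from h import *
ps=[capture("scene"),capture("top")]
for n,p in zip("st",ps):
    cv2.imwrite(f"pics/{n}0.png",p["pixels"]); print(n,p["position"],p["attitude"],p["fov_y"],p["k1"])
    for k in ["pot","cradle","seat","used_seat","candle","globe","mug","stapler","punch","book","pot_rim"]:
        print(k,[(np.round(b["position"],1).tolist(),round(b["confidence"],2)) for b in boxes_of(p,k)[:4]])
print(sense())
E
```

```text
s [1310.52956502  450.07375486  992.10429833] [-0.1936837   0.47983301  0.79532995 -0.3157486 ] 45.112082528006724 -0.02333492934492206
pot []
cradle [([477.4, 213.6], 0.86), ([434.2, 212.9], 0.81), ([468.3, 251.2], 0.8), ([413.9, 252.2], 0.55)]
seat [([217.9, 183.7], 0.87)]
used_seat [([303.3, 201.8], 0.69), ([217.3, 184.7], 0.29)]
candle [([239.4, 202.1], 0.75)]
globe [([343.5, 240.7], 0.61)]
mug [([369.6, 191.7], 0.67)]
stapler [([283.4, 164.2], 0.74)]
punch [([378.7, 293.6], 0.88), ([305.3, 204.3], 0.35)]
book [([208.6, 218.0], 0.87)]
pot_rim [([419.8, 232.4], 0.8), ([221.6, 183.7], 0.59)]
t [ 432.88751322   56.43491739 1283.73786199] [-0.03656214  0.71368601 -0.69908249  0.02447779] 44.16890590362022 -0.11918321411399423
pot [([216.5, 199.3], 0.74)]
cradle [([216.2, 253.4], 0.95), ([171.1, 271.5], 0.95), ([227.8, 205.3], 0.7), ([173.2, 217.0], 0.67)]
seat [([429.8, 201.1], 0.83)]
used_seat [([342.1, 205.9], 0.72), ([429.4, 201.1], 0.32)]
candle [([398.2, 164.9], 0.91)]
globe [([284.7, 168.3], 0.6)]
mug [([283.7, 241.0], 0.94)]
stapler [([394.7, 251.5], 0.7)]
punch [([231.1, 135.8], 0.8)]
book []
pot_rim [([216.5, 201.2], 0.66)]
{'time_s': 1.2, 'joints': array([ 9.26582116e-01,  3.12893543e-01,  1.49767188e+00,  1.21898790e-05,
        1.33100594e+00, -2.23438569e-01]), 'dq': array([-0.00152771,  0.00033819,  0.00048569,  0.00042285,  0.00128137,
        0.00025733]), 'tau': array([ 1.85900397e-03, -4.12158430e+01, -2.59907377e+01, -1.67490248e-05,
        2.65852277e-04, -1.68983394e-05]), 'eef_pos': array([214.48223087, 479.20581575, 248.30807911]), 'ee_rot': array([-8.96787813e-07,  2.08840600e-01,  9.77949694e-01,  1.21491691e-05]), 'force': array([ 0.45689161,  0.48120995, -0.6501944 ]), 'wrist_torque': array([ 0.01567124, -0.03820317, -0.0490269 ]), 'grip_force': 0.0, 'grip_width': 1.0026915589427432}
```

View pics/s0.png

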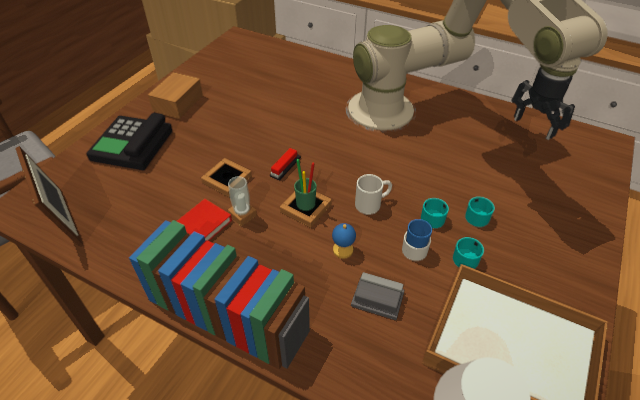

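View pics/t0.png

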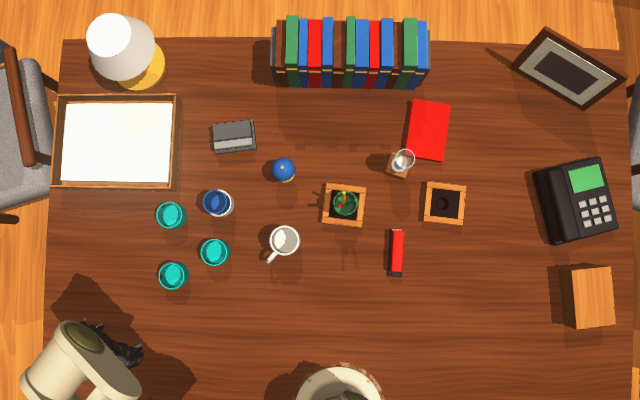

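Scene picture: the blue pot in the white holder is at about (418,237), and the empty seat is at (227,175). Top picture: the pot is at (217,202), the empty seat at (444,203), and the green pot's seat at (344,205). Holder candidates in the top picture are turquoise (171,215), (214,252), (173,275) and white (217,203). Only the white one holds the blue pot, so that is the one meant. I'll confirm it in an enlarged crop.

```bash
python3 - <<'E'
from h import *
t=capture("top"); s=capture("scene")
a=t["pixels"][170:240,180:250]; b=t["pixels"][168:238,410:480]; c=s["pixels"][205:275,385:455]; d=s["pixels"][145:215,190:260]
g=np.clip(b.astype(float)*2,0,255).astype(np.uint8)
r=lambda x:cv2.resize(x,(390,295),interpolation=cv2.INTER_CUBIC)
r=lambda x:cv2.resize(x,(295,295),interpolation=cv2.INTER_CUBIC)
cv2.imwrite("pics/crop1.png",np.vstack([np.hstack([r(a),r(g)]),np.hstack([r(c),r(d)])]))
hsv=cv2.cvtColor(t["pixels"],cv2.COLOR_BGR2HSV)
# wooden frame of seat : dark window contour
sub=t["pixels"][175:232,415:475]
m=((sub.max(2)<60)*255).astype(np.uint8)
cs=max(cv2.findContours(m,0,1)[0],key=cv2.contourArea); print("window",cv2.minAreaRect(cs),"+(415,175)")
rc=cv2.boxPoints(cv2.minAreaRect(cs))+[415,175]
print([at_z(t,q,22)[:2].round(1).tolist() for q in rc], at_z(t,rc.mean(0),22).round(1))
sub=hsv[170:240,180:250]; m=(((sub[...,0]>100)&(sub[...,0]<130)&(sub[...,1]>120))*255).astype(np.uint8)
cs=max(cv2.findContours(m,0,1)[0],key=cv2.contourArea); (e,ax,an)=cv2.fitEllipse(cs); e=np.array(e)+[180,170]
print("blue",e,ax,at_z(t,e,90).round(1))
for k,uv,z in [("candle",(398,165),64),("globe",(284.7,168.3),60),("mug",(284,240),60),("stapler",(395,252),25),("punch",(233,136),30),("used",(344,205),24),("pencil",(344,203),90),("cA",(171,215),40),("cB",(214,252),40),("book",(428,130),24)]: print(k,at_z(t,uv,z)[:2].round())
E
```

```text
window ((29.609760284423828, 28.01219940185547), (27.055727005004883, 26.83486557006836), 6.34019136428833) +(415,175)
[[502.0, -226.3], [571.1, -234.0], [564.8, -304.4], [495.5, -296.4]] [ 533.3 -265.2   22. ]
blue [215.28916168 201.76738548] (22.414363861083984, 25.632434844970703) [519.7 312.5  90. ]
candle [ 623. -137.]
globe [610. 147.]
mug [430. 144.]
stapler [ 405. -137.]
punch [696. 286.]
used [523.  -5.]
pencil [523.  -2.]
cA [487. 437.]
cB [396. 322.]
book [ 723. -222.]
```

View pics/crop1.png

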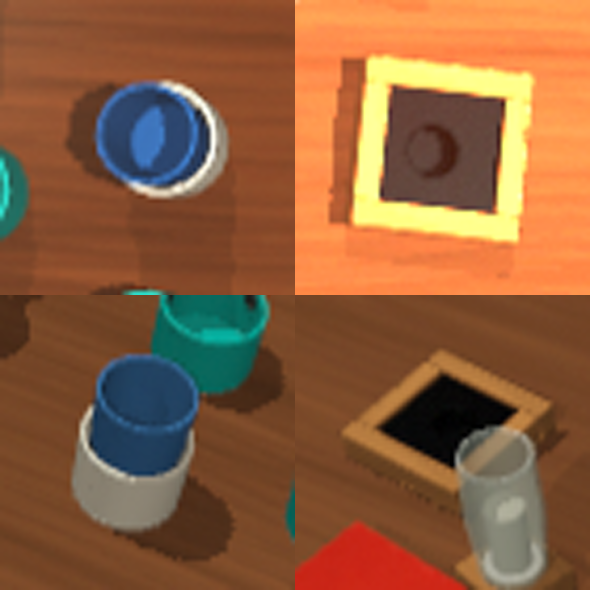

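The crop confirms it: the blue pot sits in the white holder, rim centre near (215,202) in the top picture. Brightened, the plate shows a round hole near (442.5,204). Next I refine both positions.

```bash
cat > meas.py <<'E'
from h import *
from scipy.optimize import least_squares
t=capture("top"); s=capture("scene")
def tri(pa,ua,pb,ub):
    o1,d1=ray(pa,ua);o2,d2=ray(pb,ub); k=np.linalg.lstsq(np.c_[d1,-d2],o2-o1,rcond=None)[0]
    return (o1+d1*k[0]+o2+d2*k[1])/2, np.linalg.norm(o1+d1*k[0]-o2-d2*k[1])
b=t["pixels"][168:238,410:480].astype(float).sum(2)
print(b[27:44,22:46].astype(int))
def hull(p,r0,r1,c0,c1):
    hsv=cv2.cvtColor(p["pixels"],cv2.COLOR_BGR2HSV)[r0:r1,c0:c1]
    m=((hsv[...,0]>98)&(hsv[...,0]<130)&(hsv[...,1]>110)).astype(np.uint8)
    n,l,st,ce=cv2.connectedComponentsWithStats(m); k=1+st[1:,4].argmax()
    ys,xs=np.nonzero(l==k); return xs.min()+c0,xs.max()+c0,ys.min()+r0,ys.max()+r0
H={"t":hull(t,170,240,180,250),"s":hull(s,205,275,385,455)}; print(H)
# silhouette fit: rim circle z90 r30 and wall at holder rim z50 r~28
th=np.linspace(0,2*np.pi,120)
def sil(p,x,y):
    P=[proj(p,[x+r*np.cos(a),y+r*np.sin(a),z]) for z,r in ((90,30),) for a in th]; P=np.array(P); return P[:,0].min(),P[:,0].max(),P[:,1].min()
for n,p in (("t",t),("s",s)):
    h=H[n]; f=lambda v:np.array(sil(p,*v))-[h[0]-.0,h[1]+.0,h[2]-.0]
    q=least_squares(f,[520,312]); print(n,q.x.round(1),q.fun.round(1))
for z in (20,): print("hole",at_z(t,(442.3,203.6),z).round(1))
E
python3 meas.py
```

```text
[[116 113 110 113 112 108 114 109 113 118 116 113 117 111 114 113 113 117
  114 116 116 114 115 113]
 [118 114 114 113 111 111 113 112 114 113 115 113 115 113 113 113 115 114
  113 115 115 115 114 116]
 [115 117 112 114 113 113 113 110 101  95  90  91 101 108 116 114 115 115
  117 115 115 117 114 115]
 [116 117 116 115 114 109 104  99  88  65  64  64  74  86 102 111 115 118
  114 115 116 116 115 116]
 [113 115 113 114 112 103  95 105 104  95  92  84  59  62  72  98 117 113
  117 114 116 115 113 118]
 [115 115 116 118 109  95 103 113 113 114 115  93  68  59  56  84 109 117
  115 115 116 119 117 117]
 [111 113 114 112 101 102 115 115 112 114 114 104  81  68  56  61 100 112
  114 118 114 116 117 117]
 [115 110 115 109 101 111 113 115 112 116 113 115  95  67  59  56  81 108
  115 117 114 118 114 119]
 [114 115 116 109 101 114 115 114 114 113 117 114  93  65  61  58  72 106
  114 118 117 116 119 120]
 [116 114 115 110  97 116 116 115 117 115 117 118  93  63  62  55  78 110
  117 113 118 116 115 117]
 [113 117 114 113 105 106 116 117 116 116 113 115  93  65  61  55  82 110
  114 113 116 119 119 117]
 [118 116 117 115 107 100 116 117 119 115 114 103  80  66  56  60  94 114
  116 118 117 117 117 118]
 [117 117 114 115 112 107 112 117 118 116 103  77  64  65  55  73 104 115
  115 118 116 119 116 119]
 [113 116 112 112 115 110 104  98 101  90  82  64  65  60  74  96 115 116
  118 118 116 120 118 118]
 [115 117 115 118 119 115 112 103  89  71  74  76  75  87 103 115 117 120
  119 115 121 119 120 118]
 [113 117 115 116 115 117 116 115 109 100 100 101 106 110 117 117 114 118
  117 117 117 118 118 119]
 [114 115 114 117 118 118 115 116 116 115 115 116 119 117 114 119 117 118
  115 118 116 119 121 117]]
{'t': (np.int64(203), np.int64(228), np.int64(190), np.int64(213)), 's': (np.int64(407), np.int64(431), np.int64(220), np.int64(247))}
t [518.6 312. ] [ 0.4 -0.4  0. ]
s [528.8 316.6] [-0.4  0.4 -0. ]
hole [ 531.8 -259.6   20. ]
```

>>> drive_tool:
  commands: "0.4 -0.22 0 0 0 0 100;0.4 -0.22 0 0 0 0 100;0.4 -0.22 0 0 0 0 100;0.4 -0.22 0 0 0 0 100;0.4 -0.22 0 0 0 0 100;0.4 -0.22 0 0 0 0 100;0.4 -0.22 0 0 0 0 100;0.2 -0.12 0 0 0 0 100;0 0 0 0 0 0 100;0 0 0 0 0 0 100"

```text
time_s: 2.23
eef_pos: [490.7, 325.9, 247.8]
ee_rot: [-0.0, 0.21, 0.978, -0.0]
force: [-0.1, 0.1, 0.7]
grip_width: 1.0
grip_force: 0.0
```

>>> drive_tool:
  commands: "0.15 -0.07 0 0 0 0 100;0.15 -0.07 -0.3 0 0 0 100;0 0 -0.3 0 0 0 100;0 0 -0.3 0 0 0 100;0 0 -0.2 0 0 0 100;0 0 0 0 0 0 100;0 0 0 0 0 0 100"

```text
time_s: 2.82
eef_pos: [519.2, 313.4, 138.5]
ee_rot: [-0.0, 0.208, 0.978, -0.0]
force: [1.0, 0.2, 0.8]
grip_width: 1.0
grip_force: 0.0
```

```bash
python3 - <<'E'
from h import *
try: print(tips_ahead())
except TypeError: print(tips_ahead)
s=capture("scene"); t=capture("top"); print(sense()["eef_pos"])
a=cv2.resize(s["pixels"][180:280,350:490],(630,450),interpolation=3)
cv2.imwrite("pics/c2.png",a)
E
```

```text
17.0
[520.35908871 313.47494419 140.38073206]
```

View pics/c2.png

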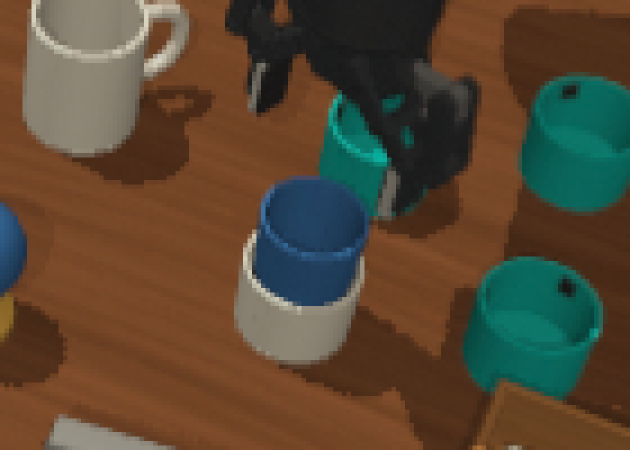

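The picture shows the open fingers straddling the pot's axis, with the rim ellipse centred at about (419.7,228.2) in the full frame. I'll cross-check its position before going down.

```bash
python3 - <<'E'
from h import *
s=capture("scene")
th=np.linspace(0,6.28,100)
P=np.array([proj(s,[520+30*np.cos(a),313+30*np.sin(a),90]) for a in th]); print(P.min(0),P.max(0))
print(at_z(s,(419.2,227.8),90), at_z(s,(419.7,228.2),90))
E
```

```text
[406.52698234 217.12516435] [431.13935583 235.81473242]
[524.09401807 315.47479141  90.        ] [524.73443811 316.99361547  90.        ]
```

>>> drive_tool:
  commands: "0.01 0 -0.2 0 0 0 100;0 0 -0.2 0 0 0 100;0 0 -0.15 0 0 0 100;0 0 -0.1 0 0 0 100;0 0 0 0 0 0 100;0 0 0 0 0 0 100"

```text
time_s: 3.47
eef_pos: [521.4, 312.9, 74.3]
ee_rot: [0.001, 0.209, 0.978, 0.0]
force: [-0.1, 0.0, -0.2]
grip_width: 1.001
grip_force: 0.0
```

>>> drive_tool:
  commands: "0 0 0 0 0 0 80;0 0 0 0 0 0 70;0 0 0 0 0 0 60;0 0 0 0 0 0 50;0 0 0 0 0 0 50;0 0 0 0 0 0 50;0 0 0 0 0 0 50;0 0 0 0 0 0 50"
  force: 50

```text
time_s: 4.13
eef_pos: [522.1, 313.3, 75.2]
ee_rot: [0.002, 0.209, 0.978, 0.001]
force: [0.3, 1.3, 6.2]
grip_width: 0.687
grip_force: 52.5
```

>>> drive_tool:
  commands: "0 0 0.05 0 0 0 50;0 0 0.05 0 0 0 50;0 0 0.05 0 0 0 50;0 0 0.05 0 0 0 50;0 0 0.1 0 0 0 50;0 0 0.1 0 0 0 50;0 0 0.1 0 0 0 50;0 0 0.1 0 0 0 50;0 0 0 0 0 0 50;0 0 0 0 0 0 50"

```text
time_s: 4.97
eef_pos: [521.2, 312.7, 134.1]
ee_rot: [0.001, 0.209, 0.978, 0.0]
force: [1.1, -0.4, -3.1]
grip_width: 0.684
grip_force: 55.3
```

```bash
python3 - <<'E'
from h import *
s=capture("scene"); x=sense(); print(x["eef_pos"],x["force"],x["ee_rot"],x["wrist_torque"])
cv2.imwrite("pics/c3.png",cv2.resize(s["pixels"][170:280,350:490],(630,495),interpolation=3))
E
```

```text
[520.90356772 312.56779613 133.30834846] [-0.13861256 -0.34624939 -3.02747756] [-5.05286689e-05  2.08837133e-01  9.77950431e-01 -6.78773667e-05] [-0.01352434 -0.008121   -0.01906045]
```

View pics/c3.png

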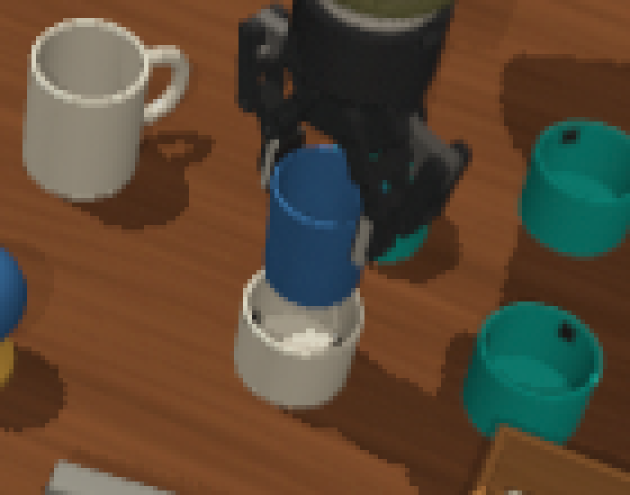

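The pot hangs upright in the fingers with its foot clear, and the holder is still in place at (297,340) in the crop. Going up and across, above the pencils.

>>> drive_tool:
  commands: "0 0 0.35 0 0 0 50;0 0 0.35 0 0 0 50;0 0 0.35 0 0 0 50;0 0 0.35 0 0 0 50;0 0 0.2 0 0 0 50;0 0 0 0 0 0 50;0 -0.2 0 0 0 0 50;0 -0.3 0 0 0 0 50;0 -0.3 0 0 0 0 50;0 -0.3 0 0 0 0 50;0 -0.3 0 0 0 0 50;0 -0.3 0 0 0 0 50;0 -0.3 0 0 0 0 50;0 -0.3 0 0 0 0 50;0 -0.3 0 0 0 0 50;0 -0.3 0 0 0 0 50"

```text
time_s: 6.35
eef_pos: [520.3, 21.3, 291.5]
ee_rot: [-0.001, 0.209, 0.978, -0.0]
force: [0.4, 0.1, -1.7]
grip_width: 0.682
grip_force: 55.5
```

>>> drive_tool:
  commands: "0 -0.3 0 0 0 0 50;0 -0.3 0 0 0 0 50;0 -0.3 0 0 0 0 50;0 -0.3 0 0 0 0 50;0 -0.3 0 0 0 0 50;0 -0.3 0 0 0 0 50;0 -0.3 0 0 0 0 50;0 -0.3 0 0 0 0 50;0.1 -0.3 0 0 0 0 50;0 -0.1 0 0 0 0 50;0 0 0 0 0 0 50;0 0 0 0 0 0 50"

```text
time_s: 7.35
eef_pos: [530.7, -257.1, 291.7]
ee_rot: [-0.001, 0.209, 0.978, 0.001]
force: [0.3, 0.3, -2.3]
grip_width: 0.685
grip_force: 55.5
```

>>> drive_tool:
  commands: "0.02 -0.01 -0.35 0 0 0 50;0 0 -0.35 0 0 0 50;0 0 -0.35 0 0 0 50;0 0 -0.35 0 0 0 50;0 0 -0.25 0 0 0 50;0 0 -0.15 0 0 0 50;0 0 0 0 0 0 50;0 0 0 0 0 0 50;0 0 0 0 0 0 50"

```text
time_s: 8.1
eef_pos: [533.6, -258.0, 114.8]
ee_rot: [0.001, 0.208, 0.978, -0.0]
force: [0.9, -0.2, -1.7]
grip_width: 0.686
grip_force: 55.5
```

```bash
python3 - <<'E'
from h import *
s=capture("scene"); t=capture("top"); x=sense(); print(x["eef_pos"],x["force"],x["ee_rot"])
a=cv2.resize(s["pixels"][120:220,170:290],(480,400),interpolation=3); b=cv2.resize(t["pixels"][150:250,400:470],(280,400),interpolation=3)
cv2.imwrite("pics/c4.png",np.hstack([a,b]))
E
```

```text
[ 533.63029196 -258.3581897   114.87613227] [-0.23767938 -0.13645753 -2.26713045] [ 1.20565233e-03  2.08624841e-01  9.77994848e-01 -5.47173478e-04]
```

View pics/c4.png

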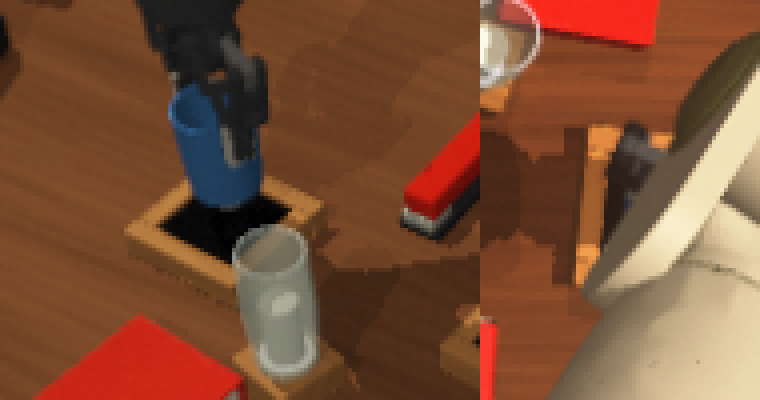

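The pot is over the plate, upright, and well clear of the candle (left half, pot at (220,150)). Lowering gently until it touches.

>>> drive_tool:
  commands: "0 0 -0.1 0 0 0 50;0 0 -0.08 0 0 0 50;0 0 -0.03 0 0 0 50;0 0 -0.03 0 0 0 50;0 0 -0.02 0 0 0 50;0 0 -0.02 0 0 0 50;0 0 0 0 0 0 50"

```text
time_s: 8.78
eef_pos: [533.0, -258.4, 85.0]
ee_rot: [-0.0, 0.209, 0.978, -0.0]
force: [0.2, -0.5, -2.5]
grip_width: 0.686
grip_force: 55.5
```

>>> drive_tool:
  commands: "0 0 -0.02 0 0 0 50;0 0 -0.02 0 0 0 50;0 0 -0.02 0 0 0 50;0 0 0 0 0 0 50;0 0 0 0 0 0 50"

```text
time_s: 9.2
eef_pos: [533.0, -258.4, 79.2]
ee_rot: [-0.0, 0.209, 0.978, -0.0]
force: [-0.3, -0.5, -2.6]
grip_width: 0.682
grip_force: 55.4
```

The foot is about 9 mm below plate level with no contact force, so it is in the hole. Continuing down.

>>> drive_tool:
  commands: "0 0 -0.02 0 0 0 50;0 0 -0.01 0 0 0 50;0 0 -0.01 0 0 0 50;0 0 -0.01 0 0 0 50;0 0 0 0 0 0 50;0 0 0 0 0 0 50"

```text
time_s: 9.7
eef_pos: [533.6, -258.6, 75.6]
ee_rot: [0.001, 0.209, 0.978, -0.0]
force: [-0.0, 1.1, 7.1]
grip_width: 0.684
grip_force: 56.2
```

>>> drive_tool:
  commands: "0 0 -0.01 0 0 0 50;0 0 -0.01 0 0 0 50;0 0 0 0 0 0 50;0 0 0 0 0 0 50"

```text
time_s: 10.03
eef_pos: [534.1, -258.7, 75.5]
ee_rot: [0.002, 0.209, 0.978, -0.001]
force: [-4.4, 5.3, 21.2]
grip_width: 0.686
grip_force: 57.2
```

>>> drive_tool:
  commands: "0 0 0.02 0 0 0 50;0 0 0 0 0 0 50;0 0 0 0 0 0 75;0 0 0 0 0 0 85;0 0 0 0 0 0 100;0 0 0 0 0 0 100;0 0 0 0 0 0 100;0 0 0 0 0 0 100"

```text
time_s: 10.7
eef_pos: [533.0, -258.4, 74.1]
ee_rot: [-0.0, 0.209, 0.978, 0.0]
force: [-0.1, -0.2, 1.0]
grip_width: 1.005
grip_force: 0.0
```

>>> drive_tool:
  commands: "0 0 0.1 0 0 0 100;0 0 0.2 0 0 0 100;0 0 0.3 0 0 0 100;0 0 0.35 0 0 0 100;0 0 0.35 0 0 0 100;0 0 0.35 0 0 0 100;0 0 0.35 0 0 0 100;0 0.3 0 0 0 0 100;0 0.3 0 0 0 0 100;0 0.3 0 0 0 0 100;0 0.3 0 0 0 0 100;0 0.3 0 0 0 0 100;0 0.3 0 0 0 0 100;0 0.3 0 0 0 0 100;0 0.3 0 0 0 0 100;0 0 0 0 0 0 100;0 0 0 0 0 0 100"

```text
time_s: 12.12
eef_pos: [532.9, -17.3, 275.1]
ee_rot: [0.0, 0.208, 0.978, -0.0]
force: [-0.3, -0.5, 1.0]
grip_width: 0.998
grip_force: 0.0
```

```bash
python3 - <<'E'
from h import *
s=capture("scene"); t=capture("top"); x=sense(); print(x["eef_pos"],x["force"],x["time_s"])
a=cv2.resize(s["pixels"][120:260,170:290],(360,420),interpolation=3); b=cv2.resize(t["pixels"][150:245,400:480],(354,420),interpolation=3)
cv2.imwrite("pics/c5.png",np.hstack([a,b]))
E
```

```text
[533.0301318  -18.9118796  274.71879237] [ 0.0497734  -0.09310787  0.14114328] 12.2167
```

View pics/c5.png

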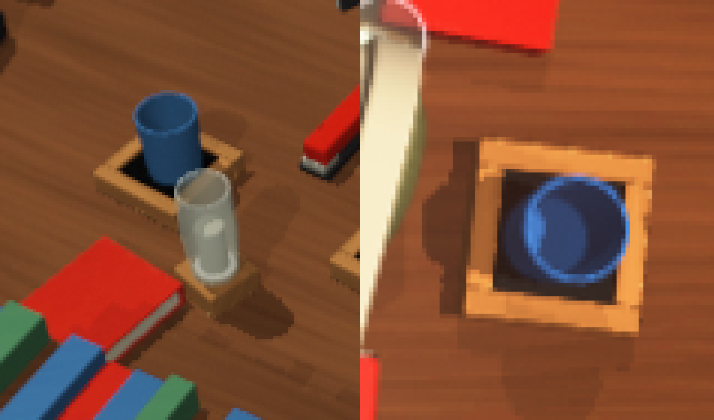

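The pot stands upright in the seat with nothing nearby disturbed; its rim is at about (449,202) in the top frame. I'll check the rim height against the two possible cases before handing in.

```bash
python3 - <<'E'
from h import *
t=capture("top"); s=capture("scene"); a=np.linspace(0,6.28,100)
for z in (90,104):
  for p in (t,s):
    P=np.array([proj(p,[533+30*np.cos(q),-258.5+30*np.sin(q),z]) for q in a]); print(z,P.min(0).round(1),P.max(0).round(1))
print("top seen", 400+(np.array([524,630])-360)/4.425,150+np.array([174,284])/4.42,"scene seen", 170+np.array([134,201])/3,120+92/3)
E
```

```text
90 [436.8 188.8] [461.  213.3]
90 [213.6 149.7] [235.  163.9]
104 [438.2 188.2] [462.6 213. ]
104 [212.8 146. ] [234.4 160.1]
top seen [437.06214689 461.01694915] [189.36651584 214.25339367] scene seen [214.66666667 237.        ] 150.66666666666666
```

Both views match a rim 90 mm above the desk, so the pot is fully home. Handing in.

```bash
python3 -c "
from rig import *
print(finish_job())"
```

```text
the job is handed in; nothing more can be done
None
```

The job is handed in: the blue pot is plugged fully home in the empty seat, upright and let go, the white holder was left standing on the desk, and I saw nothing else shift.

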